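# Fit the guide plate on the tube carousel and index it to station one

## Task

Get the tube carousel ready for loading: lower the white guide plate square over the carousel's tall rod until it sits flat on all four standoffs with the brass dowel in its hole, letting it down gently rather than dropping it or forcing it. Also turn the carousel to the click at which its yellow station mark is at the red pointer, and leave it there with the plate seated. Do not knock over any of the standing tubes.

Things in the scene. Friction and masses are not known exactly. Their poses are not given: they have to be found in the camera images.
- stand: The carousel's fixed grey round base, 244 mm across and 24 mm high, held to the bench. Origin: centre of its underside, on the vertical axis of the rod and of the turntable. Its own -x axis points from the centre to a boss on its rim (with its knob reaching 166 mm from the centre, 30 mm high) that carries a small red pointer.
- pointer (a point): Inner tip of the red pointer on the base, 114 mm from the carousel's axis, 44 mm above the bench.
- carousel (a joint): Turntable angle in rad, growing anticlockwise seen from above; 0 when the yellow mark is at the red pointer. It clicks into a detent every 30 degrees (0.524 rad), has no stops, and starts in a detent one to three clicks short of 0 (about -0.52, -1.05 or -1.57). About 0.3 N m (4 N at the plate's handle) takes it over a click; it then draws itself into the next detent.
- seat (a point): Point on the rod's axis, level with the standoffs' tops, 90 mm above the bench; turns with the turntable (aluminium disc 224 mm across, top 40 mm above the bench). A steel rod 16 mm in diameter stands on the axis, and round it four steel standoffs, 26 mm in diameter, at 38 mm from the axis along this frame's +x, -x, +y, -y. Its -x points to the yellow mark, its +x to the dowelled standoff.
- rod_top (a point): Tip of the rod, on the axis, 215 mm above the bench; the last 14 mm taper from 16 to 6 mm in diameter.
- dowel (a point): Tip of the brass dowel, 10 mm in diameter with a tapered end, standing 14 mm above the standoff at 38 mm from the rod's axis, on the side away from the yellow mark.
- mark (a point): The yellow station mark on the turntable's rim, 103 mm from the axis.
- plate: Loose white guide plate, lying flat on the bench: disc 188 mm across, 8 mm thick, 0.25 to 0.42 kg, with an aluminium hub (36 mm wide) rising to 30 mm above the underside. Origin: centre of the underside, on the axis of the 19 mm bore (the rod is 16 mm). Handle on its own -x side, 18 mm dowel hole on its +x side; eleven 29 mm tube holes round it. Seated, the underside is 90 mm above the bench.
- handle (a point): Centre of the grip bar of the plate's black handle, 72 mm from the bore along the plate's -x, 48 mm above the underside. The bar lies along the plate's x: 52 mm long, 14 wide, 16 high, on two legs; it fits between fingers from above. With the plate seated, pushing the handle sideways turns the carousel: the dowel carries the turntable along, with up to 0.15 rad of play.
- tube0: Standing sample tube with green cap and yellow foot, 122 mm tall, foot 27 mm, body 22 mm in diameter. Origin: centre of its underside.
- tube1: As tube0.
- tube2: As tube0.
- tube3: As tube0.
- tube4: As tube0.
- tube5: As tube0.
- dowel_hole (a point): Centre of the plate's dowel hole (18 mm in diameter, through the 8 mm plate), at the underside, 38 mm from the bore along the plate's +x, opposite the handle. With the dowel in it, the handle points the same way as the yellow mark.

How it is judged:
At the end, for the whole second after the job is handed in: The guide plate is on the rod, its underside within 3 mm of the standoffs' tops, within 4 mm of the axis, level to 0.04 rad, with the dowel in its hole; the turntable is at rest in the detent where the yellow mark meets the red pointer (within 0.09 rad); all six tubes stand upright (horizontal distance between plate and seat below 0.004 m and z of plate in the frame of seat between -0.003 and 0.003 m and angle between plate's own z axis and vertical below 0.04 rad and angle between the x axis of plate and the x axis of seat, either way round below 0.25 rad and value of joint carousel between -0.09 and 0.09 rad and velocity of joint carousel between -0.05 and 0.05 rad/s and linear speed of plate below 0.02 m/s and angle between each of tube0, tube1, tube2, tube3, tube4, tube5's own z axis and vertical below 0.2 rad); the robot touches nothing.
It fails at once if the plate is dropped down the rod (faster than 0.6 m/s while on it) (horizontal distance between plate and seat below 0.012 m and z of plate in the frame of seat below 0.11 m and linear speed of plate above 0.6 m/s).
It fails at once if the plate is forced down while it binds on the rod (over 40 N before it is seated) (contact force between plate and stand above 40 N and z of plate in the frame of seat above 0.006 m).
It fails at once if a standing tube is knocked over (angle between any of tube0, tube1, tube2, tube3, tube4, tube5's own z axis and vertical above 0.6 rad).
It also fails if it takes over 58 s, if anything falls off the work surface, if the arm or the gripper's body presses on something with over 40 N, if the wrist force passes 120 N, or if a joint passes its speed limit or range.

## Robot

A 6-joint arm with a two-finger parallel gripper is mounted at the origin on the work surface. World frame = base frame: x ahead of the robot, y to its left, z up, the work surface at z = 0. Lengths are in m, angles in rad, forces in N, time in s.
With the tool pointing down it reaches from about 0.3 to 0.825 m from the base axis. Payload 5.4 kg.
Tool frame: the origin (TCP) lies midway between the tips of the shut fingers; the grasp point (between the pads) lies 19 mm behind it; z points along the fingers, y is the line along which they close (so a half turn about z gives the same grasp; the last joint's range is limited). The gripper opens to 92 mm and grips with 3 to 60 N. Pads are 20 mm wide; open, the fingers measure 128 mm over their backs; the gripper's body (75 mm by 189 mm) begins 69 mm behind the grasp point.
Start: joints at [0.99, 0.158, 1.597, -0, 1.386, -0.21], TCP at [0.208, 0.536, 0.215] pointing down, gripper open.
Joint ranges: [-2.91, 2.91], [-0.94, 2.29], [0.18, 2.7], [-1.29, 4.43], [0.17, 2.64], [-3, 3]. Speed limits (rad/s): [2.57, 2.57, 3.14, 3.14, 3.14, 3.14].

## Interface

Orientations are given as a unit quaternion [w, x, y, z].
In Python, from station import * gives the robot as it stands. The module is installed in compiled form; this text tells all that it offers.
- The arm moves only by the tool jog_arm, never from a script. Its argument "commands" is a list that holds one entry, the list of rows, each a list of 7 numbers: the turn, a rotation vector about the world's x, y, z in rad, then the shift along the world's x, y, z in m, then the gripper's target within -1 to 1 (fully open at 1, half-way at 0, shut at -1). In form: [[[rx, ry, rz, tx, ty, tz, hand], ...]]. A call has 1 to 5 rows; each row shifts and turns the commanded pose from where the row before left it; what a row does not reach is not made up. A row lasts 1/12 s, in which the tool goes at most 41.7 mm and 7.16 degrees, less where a joint would pass 70% of its speed; a pose out of reach is approached as far as the arm can. A call with a gripper value outside its range is refused whole. The fingers move at their own pace and stop on an object; "grip_force" is the grip in N (left out, the last holds). Time passes only in rows, so rows that do not move let the fingers close. It gives the time, the measured TCP pose, the force, the opening and the grip force at its end, in the units of the state.
- state(): the state, without advancing time (a new reading comes with each control period).
- get_image(name): name is "scene" or "top" or "wrist"; returns a dict with "image" (400x640x3 uint8, blue, green, red), "fx", "fy", "cx", "cy" (pixels), "camera_from_world" (4x4, takes a point from world to camera coordinates). Camera axes: x right, y down, z forward; pixel columns grow to the right and rows downward; lengths in m; the calibration is good to about 2 mm. A picture is of the moment at which its call begins. There is no depth.
- sign_off(): hands the job in; it is judged then, once.
The state is a dict: "t": time; "joint_pos": joint angles; "joint_vel": joint speeds; "joint_torque": joint torques, N m; "position": TCP position; "tool_rot": TCP orientation; "wrist_force": force on the tool from outside, world axes, zero at the start; "moment": the same for the moment, N m; "gripper_width": finger opening in m; "finger_force": force on a finger pad.
Only numpy, scipy, OpenCV 4.12 (cv2) and the standard library are available. Lean on these libraries where they do the work, as an engineer would, in place of code of your own. Each camera call takes 0.05 s, during which the arm holds its last target. There are 200 camera calls.

## Working session

There is one attempt and no reset: what is moved stays moved. The work goes in short steps, Python scripts to look and compute and a tool call to move; the robot and the scene stay as the last step left them, time stands still between calls to the robot, and variables do not carry over. Pictures are saved under pics/ and viewed, at most 10 in all, crops included, and the job is handed in when it is done.

Besides the shell and the picture viewer there is one more tool, called after "Emit:" as name([rows], argument=value, ...), one row to a line, values as JSON. jog_arm: Moves the arm, as the interface text tells. Its arguments: {"type":"object","properties":{"commands":{"type":"array","items":{"type":"array","items":{"type":"array","items":{"type":"number"}}}},"grip_force":{"type":"number"}},"required":["commands"]}

```bash
mkdir -p pics; cat > h.py <<'E'
from station import *
import numpy as np, cv2
def shot(n,f=None):
    d=get_image(n)
    if f: cv2.imwrite('pics/'+f,d['image'])
    return d
def ray(d,u,v,z):
    T=np.array(d['camera_from_world']);R,t=T[:3,:3],T[:3,3]
    o=-R.T@t; r=R.T@np.array([(u-d['cx'])/d['fx'],(v-d['cy'])/d['fy'],1])
    return o+r*(z-o[2])/r[2]
def proj(d,p):
    T=np.array(d['camera_from_world']);c=T[:3,:3]@np.array(p)+T[:3,3]
    return d['fx']*c[0]/c[2]+d['cx'],d['fy']*c[1]/c[2]+d['cy']
def mask(d,lo,hi):
    return cv2.inRange(cv2.cvtColor(d['image'],cv2.COLOR_BGR2HSV),np.array(lo),np.array(hi))
def blobs(m,amin=15):
    n,l,s,c=cv2.connectedComponentsWithStats(m)
    return [(np.round(c[i],1).tolist(),int(s[i,4]),s[i,:4].tolist()) for i in range(1,n) if s[i,4]>=amin]
E
python3 - <<'E'
from h import *
d=shot('top','top0.png')
print(state())
T=np.array(d['camera_from_world']);print(-T[:3,:3].T@T[:3,3],d['fx'])
for n,lo,hi in [('red',(0,120,80),(8,255,255)),('red2',(172,120,80),(180,255,255)),('yellow',(22,120,100),(34,255,255)),('green',(40,80,50),(85,255,255))]:
    print(n,[(b[0],b[1],np.round(ray(d,*b[0],{'r':.044,'y':.04,'g':.122}[n[0]]),3).tolist()) for b in blobs(mask(d,lo,hi))])
E
```

```text
{'t': 0.05, 'joint_pos': array([ 9.89897169e-01,  1.59034370e-01,  1.59816604e+00, -1.42028065e-05,
        1.38622816e+00, -2.10105132e-01]), 'joint_vel': array([ 1.18561874e-03, -1.65984459e-03, -1.98624230e-05,  9.21181792e-04,
       -2.59539706e-03,  1.29000816e-04]), 'joint_torque': array([ 4.54079072e-04, -3.86840558e+01, -3.23290157e+01,  7.03138998e-02,
        3.38853977e-02, -6.36097161e-05]), 'position': array([0.20803979, 0.53539245, 0.21366033]), 'tool_rot': array([-3.47222264e-04,  1.84335392e-01,  9.82862971e-01, -8.49783368e-04]), 'wrist_force': array([-0.21480631, -0.28726166, -0.45698293]), 'moment': array([-0.02984908, -0.05562727,  0.03715843]), 'finger_force': 0.0, 'gripper_width': 0.09207674970208263}
[ 0.34414138 -0.0222101   1.73110624] 440.3092740510476
red [([381.5, 249.8], 16, [0.442, -0.213, 0.044])]
red2 []
yellow []
green [([505.4, 144.8], 1100, [0.826, -0.681, 0.122]), ([206.1, 251.4], 15, [0.438, 0.436, 0.122])]
```

View pics/top0.png

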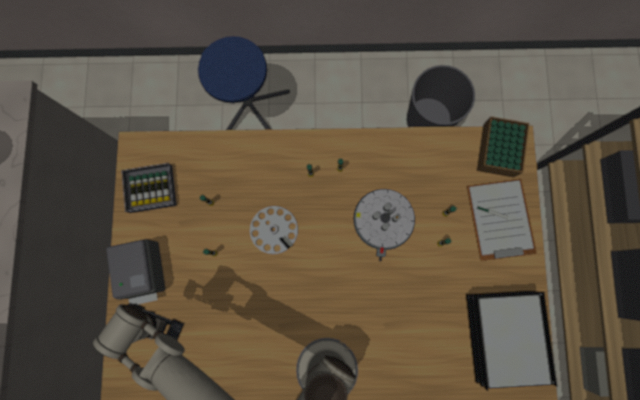

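The top view shows the plate at about (273,230) with its handle at (286,243). The carousel is at (384,218), the red pointer at (381,250), and the yellow mark on its left at about (360,214). Tubes stand at (205,199), (208,251), (310,169), (341,164), (449,210) and (444,241). I'll zoom in for detail.

```bash
python3 - <<'E'
from h import *
d=shot('top'); im=d['image']
cv2.imwrite('pics/crop0.png',cv2.resize(im[150:270,190:465],None,fx=2.9,fy=2.9,interpolation=cv2.INTER_CUBIC)[:, :797])
cv2.imwrite('pics/scene0.png',shot('scene')['image'])
y=mask(d,(18,60,80),(36,255,255)); y[:, :345]=0;y[:,420:]=0
y[:185]=0;y[250:]=0
print('mark',[(b,np.round(ray(d,*b[0],.04),3)) for b in blobs(y,3)])
hsv=cv2.cvtColor(im,cv2.COLOR_BGR2HSV)
for n,x0,x1,y0,y1,z in [('plate',240,305,198,262,.008),('disc',348,422,182,246,.04)]:
    m=cv2.inRange(hsv,(0,0,90),(180,70,255)); k=np.zeros_like(m);k[y0:y1,x0:x1]=m[y0:y1,x0:x1]
    c=max(cv2.findContours(k,cv2.RETR_EXTERNAL,cv2.CHAIN_APPROX_NONE)[0],key=cv2.contourArea)
    h=cv2.convexHull(c);e=cv2.fitEllipse(h);c0=ray(d,*e[0],z)
    print(n,e,c0.round(4),'diam',np.linalg.norm(ray(d,e[0][0]+e[1][0]/2,e[0][1],z)-c0)*2)
k=cv2.inRange(hsv,(0,0,0),(180,255,60));kk=np.zeros_like(k);kk[228:255,268:300]=k[228:255,268:300]
print('handle',[(b,np.round(ray(d,*b[0],.05),4)) for b in blobs(kk,8)])
print('rodtop?',proj(d,[.52,-.2,.215]))
E
```

```text
mark [(([358.0, 214.5], 26, [356, 212, 5, 6]), array([ 0.579, -0.127,  0.04 ])), (([396.5, 216.5], 4, [396, 216, 2, 2]), array([ 0.57 , -0.275,  0.04 ])), (([348.9, 225.9], 47, [345, 222, 10, 8]), array([ 0.535, -0.091,  0.04 ])), (([416.8, 225.2], 30, [414, 222, 6, 7]), array([ 0.535, -0.352,  0.04 ])), (([349.5, 231.0], 4, [348, 230, 4, 3]), array([ 0.516, -0.093,  0.04 ])), (([416.7, 231.0], 3, [416, 230, 2, 3]), array([ 0.513, -0.35 ,  0.04 ])), (([416.0, 236.6], 34, [412, 233, 8, 8]), array([ 0.491, -0.347,  0.04 ])), (([356.7, 243.6], 253, [345, 234, 32, 16]), array([ 0.467, -0.119,  0.04 ])), (([410.0, 238.0], 3, [409, 237, 3, 3]), array([ 0.486, -0.324,  0.04 ])), (([417.8, 243.8], 4, [417, 243, 3, 3]), array([ 0.464, -0.353,  0.04 ])), (([400.3, 247.8], 16, [397, 246, 7, 4]), array([ 0.449, -0.285,  0.04 ])), (([405.2, 247.8], 4, [405, 247, 2, 3]), array([ 0.449, -0.304,  0.04 ])), (([408.5, 248.8], 4, [407, 248, 4, 2]), array([ 0.445, -0.316,  0.04 ]))]
plate ((273.31884765625, 229.59906005859375), (47.988792419433594, 48.757598876953125), 47.70268249511719) [0.5278 0.2056 0.008 ] diam 0.18918083156538154
disc ((384.733154296875, 217.71115112304688), (58.00886535644531, 59.34965133666992), 119.62113189697266) [ 0.5657 -0.2296  0.04  ] diam 0.22335076111648172
handle [(([284.4, 242.4], 34, [280, 238, 10, 10]), array([0.4737, 0.1571, 0.05  ]))]
rodtop? (np.float64(382.5772837358662), np.float64(224.2780838406468))
```

View pics/crop0.png

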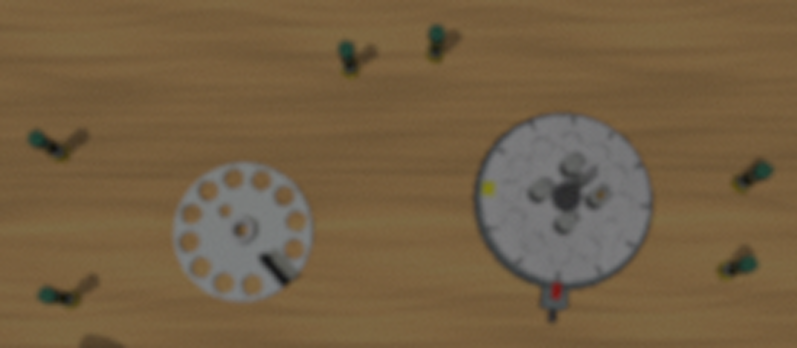

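View pics/scene0.png

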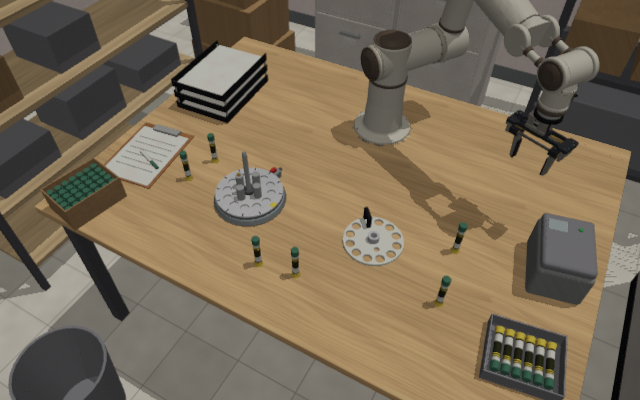

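The carousel centre is about (0.566,-0.230), the mark is at 83° and the pointer at 172°. The joint is therefore at about -1.57 and needs +90°. The plate is at (0.528,0.206) with its handle towards 222°. Next I'll move above the handle with the fingers across the bar.

Emit:
jog_arm([
  [[0,0,0.092,0.022,-0.0316,0,1],[0,0,0.092,0.022,-0.0316,0,1],[0,0,0.092,0.022,-0.0316,0,1],[0,0,0.092,0.022,-0.0316,0,1],[0,0,0.092,0.022,-0.0316,0,1]],
])

```text
t: 0.57
position: [0.3187, 0.3763, 0.2143]
tool_rot: [-0.0, -0.047, 0.999, -0.0]
wrist_force: [0.8, -0.0, -0.2]
gripper_width: 0.092
finger_force: 0.0
```

Emit:
jog_arm([
  [[0,0,0.092,0.022,-0.0316,0,1],[0,0,0.092,0.022,-0.0316,0,1],[0,0,0.092,0.022,-0.0316,0,1],[0,0,0.092,0.022,-0.0316,0,1],[0,0,0.092,0.022,-0.0316,0,1]],
])

```text
t: 0.98
position: [0.4289, 0.2181, 0.2145]
tool_rot: [-0.0, -0.273, 0.962, 0.0]
wrist_force: [-0.2, 0.6, 0.3]
gripper_width: 0.0917
finger_force: 0.0
```

Emit:
jog_arm([
  [[0,0,0.092,0.022,-0.0316,0,1],[0,0,0.092,0.022,-0.0316,0,1],[0,0,0,0,0,0,1],[0,0,0,0,0,0,1]],
])

```text
t: 1.32
position: [0.4728, 0.1554, 0.2143]
tool_rot: [-0.0, -0.356, 0.934, 0.0]
wrist_force: [-0.7, 0.5, 0.2]
gripper_width: 0.0921
finger_force: 0.0
```

```bash
python3 - <<'E'
from h import *
d=shot('wrist','w0.png');s=state();print(s['t'],s['position'],s['tool_rot'],s['joint_pos'].round(2))
for p in ([.528,.206,.03],[.474,.157,.056],[.556,.231,.008]): print(proj(d,p))
E
```

```text
1.3667 [0.47207381 0.15657177 0.21422417] [-4.60650941e-04 -3.57186782e-01  9.34032761e-01  4.38931654e-04] [ 0.08 -0.04  1.81  0.    1.38 -2.23]
(np.float64(317.684217136857), np.float64(240.83222186441378))
(np.float64(317.1714284102666), np.float64(184.13312459374663))
(np.float64(317.62711009881355), np.float64(262.0589848604421))
```

View pics/w0.png

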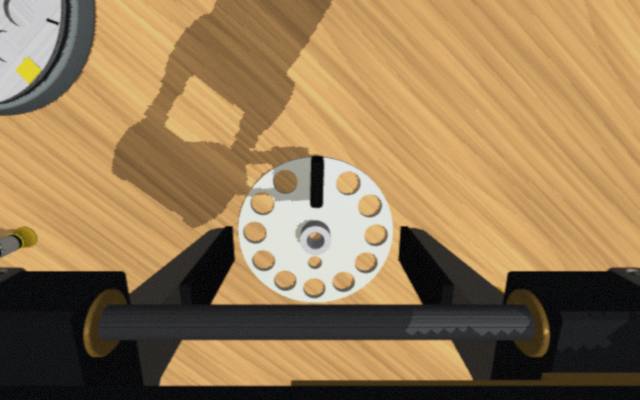

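The wrist view shows the handle bar at (317,182), running vertically in the image, with the hub at (315,237) and the dowel hole at (315,262). I'll measure these more exactly.

```bash
cat >> h.py <<'E'
def bar(d,x0,x1,y0,y1,z,v=45):
    g=d['image'].max(2)[y0:y1,x0:x1]; m=(g<v).astype(np.uint8)*255
    n,l,s,c=cv2.connectedComponentsWithStats(m);i=1+s[1:,4].argmax()
    ys,xs=np.where(l==i);r=cv2.minAreaRect(np.c_[xs+x0,ys+y0].astype(np.float32))
    b=cv2.boxPoints(r);P=np.array([ray(d,*q,z) for q in b])
    e=P[1]-P[0];f=P[2]-P[1];L=e if np.linalg.norm(e)>np.linalg.norm(f) else f
    return P.mean(0),np.degrees(np.arctan2(L[1],L[0]))%180,np.linalg.norm(e),np.linalg.norm(f),r[0]
E
python3 - <<'E'
from h import *
d=shot('wrist'); c=bar(d,295,340,150,212,.056);print(c)
hub=ray(d,315.2,237,.03);dh=ray(d,315,262.5,.006);print(hub,dh)
m=mask(d,(0,0,150),(180,45,255));m[:145]=0;m[310:]=0;m[:,:225]=0;m[:,405:]=0
k=max(cv2.findContours(m,cv2.RETR_EXTERNAL,cv2.CHAIN_APPROX_NONE)[0],key=cv2.contourArea)
e=cv2.fitEllipse(cv2.convexHull(k));p=ray(d,*e[0],.008);print(e,p)
v=c[0]-p;print(np.hypot(*v[:2]),np.degrees(np.arctan2(v[1],v[0])))
R=state()['tool_rot'];print('tool x ang',2*np.degrees(np.arctan2(R[2],R[1])))
E
```

```text
(array([0.47231538, 0.15513849, 0.056     ]), np.float64(41.97164058094521), np.float64(0.010997994817615087), np.float64(0.05210233347246826), (315.5, 181.0))
[0.52550962 0.20206274 0.03      ] [0.55844871 0.23101141 0.006     ]
((313.7711486816406, 228.9554901123047), (144.98069763183594, 154.20677185058594), 89.6880874633789) [0.52547401 0.19963517 0.008     ]
0.0693238379621019 -140.06883337172064
tool x ang 221.9601000912969
```

Emit:
jog_arm([
  [[0,0,0,0.006,0.0035,-0.04,1],[0,0,0,0,0,-0.04,1],[0,0,0,0,0,-0.04,1],[0,0,0,0,0,-0.035,1],[0,0,0,0,0,-0.02,1]],
], grip_force=60)

```text
t: 1.83
position: [0.4743, 0.1617, 0.0354]
tool_rot: [-0.003, -0.359, 0.933, 0.001]
wrist_force: [-0.4, 0.0, 0.3]
gripper_width: 0.0917
finger_force: 0.0
```

Emit:
jog_arm([
  [[0,0,0,0,0,-0.009,1],[0,0,0,0,0,0,-0.6],[0,0,0,0,0,0,-1],[0,0,0,0,0,0,-1],[0,0,0,0,0,0,-1]],
])

```text
t: 2.25
position: [0.4801, 0.1607, 0.0327]
tool_rot: [0.002, -0.359, 0.933, -0.001]
wrist_force: [0.1, -0.1, -0.6]
gripper_width: 0.0671
finger_force: 0.0
```

Emit:
jog_arm([
  [[0,0,0,0,0,0,-1],[0,0,0,0,0,0,-1],[0,0,0,0,0,0,-1],[0,0,0,0,0,0,-1],[0,0,0,0,0,0,-1]],
])

```text
t: 2.67
position: [0.4784, 0.1602, 0.0307]
tool_rot: [0.0, -0.358, 0.934, -0.0]
wrist_force: [-0.1, -0.7, 0.7]
gripper_width: 0.0339
finger_force: 0.0
```

Emit:
jog_arm([
  [[0,0,0,0,0,0,-1],[0,0,0,0,0,0,-1],[0,0,0,0,0,0,-1],[0,0,0,0,0,0,-1],[0,0,0,0,0,0,-1]],
])

```text
t: 3.08
position: [0.4783, 0.1602, 0.0305]
tool_rot: [-0.0, -0.359, 0.934, -0.0]
wrist_force: [-0.0, 0.0, -0.4]
gripper_width: 0.013
finger_force: 60.0
```

Emit:
jog_arm([
  [[0,0,0,0,0,0.004,-1],[0,0,0,0,0,0.008,-1],[0,0,0,0,0,0.014,-1],[0,0,0,0,0,0.014,-1],[0,0,0,0,0,0.01,-1]],
])

```text
t: 3.5
position: [0.4784, 0.1602, 0.0819]
tool_rot: [0.0, -0.358, 0.934, -0.0]
wrist_force: [1.2, 0.4, -3.1]
gripper_width: 0.0137
finger_force: 60.0
```

Emit:
jog_arm([
  [[0,0,0,0,0,0,-1],[0,0,0,0,0,0,-1],[0,0,0,0,0,0,-1]],
])

```text
t: 3.75
position: [0.4776, 0.1601, 0.0799]
tool_rot: [-0.001, -0.358, 0.934, 0.0]
wrist_force: [-0.5, -0.0, -3.6]
gripper_width: 0.0139
finger_force: 60.0
```

```bash
python3 - <<'E'
from h import *
s=state();print(s['t'],s['position'],s['tool_rot'],s['wrist_force'],s['moment'],s['gripper_width'])
d=shot('scene');cv2.imwrite('pics/s1.png',cv2.resize(d['image'][150:290,290:450],None,fx=3.5,fy=3.5,interpolation=cv2.INTER_CUBIC))
w=shot('wrist','w1.png')
E
```

```text
3.75 [0.4776316  0.16012761 0.079879  ] [-7.11101032e-04 -3.58449046e-01  9.33549003e-01  1.87293784e-04] [-4.86349797e-01 -7.03955407e-04 -3.56271304e+00] [-0.06255118  0.2397104   0.01974224] 0.01386350528035463
```

View pics/w1.png

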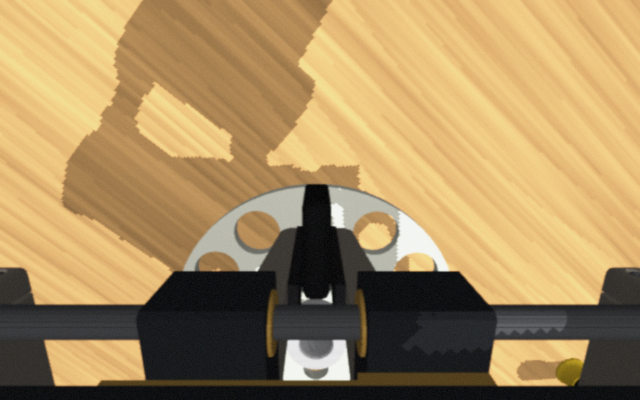

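View pics/s1.png

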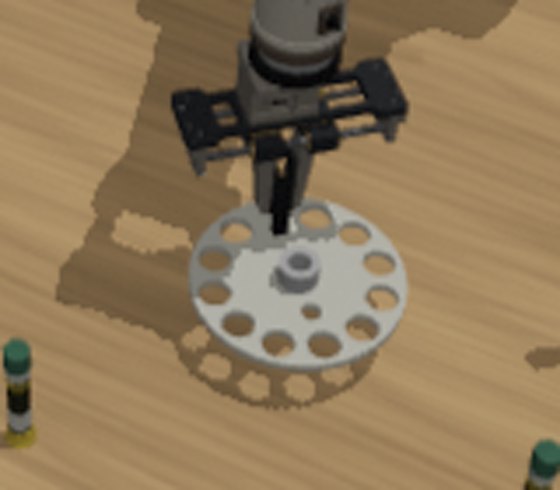

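The plate hangs nearly level from the handle in both views. I'll lift it clear of the rod height, then work out a look pose with the handle side facing the carousel.

Emit:
jog_arm([
  [[0,0,0,0,0,0.02,-1],[0,0,0,0,0,0.035,-1],[0,0,0,0,0,0.04,-1],[0,0,0,0,0,0.04,-1],[0,0,0,0,0,0.04,-1]],
])

```text
t: 4.27
position: [0.4775, 0.1601, 0.2564]
tool_rot: [-0.001, -0.358, 0.934, 0.0]
wrist_force: [0.6, -0.2, -3.6]
gripper_width: 0.0136
finger_force: 60.0
```

Emit:
jog_arm([
  [[0,0,0,0,0,0.025,-1],[0,0,0,0,0,0.01,-1],[0,0,0,0,0,0,-1]],
])

```text
t: 4.52
position: [0.4796, 0.1603, 0.2926]
tool_rot: [0.002, -0.358, 0.934, -0.001]
wrist_force: [0.2, 0.0, -3.5]
gripper_width: 0.0135
finger_force: 60.0
```

```bash
python3 - <<'E'
from h import *
d=shot('wrist');s=state();print(s['position'],s['wrist_force'].round(1),s['moment'].round(2))
T=np.array(d['camera_from_world']);R=T[:3,:3];c=-R.T@T[:3,3];print('cam off',c-s['position'],d['fx'],R.round(2).tolist())
for p in ([.70,-.05],[.68,-.06],[.72,-.08],[.70,-.11]):
    dd=dict(d);t=np.array(p+[s['position'][2]])-s['position'];T2=T.copy();T2[:3,3]-=R@t;dd['camera_from_world']=T2
    print(p,[np.round(proj(dd,q),0) for q in ([.566,-.23,.215],[.566,-.23,.09],[.579,-.127,.04],[.45,-.213,.044])])
E
```

```text
[0.4783643  0.16017618 0.28988107] [ 0.2 -0.3 -4.7] [-0.07  0.17  0.04]
cam off [-0.05252336 -0.04819777  0.1723308 ] 328.7261228421938 [[-0.67, 0.74, -0.0], [0.72, 0.65, 0.26], [0.19, 0.17, -0.97]]
[0.7, -0.05] [array([ 246., -144.]), array([273., -49.]), array([338.,  47.]), array([ 362., -112.])]
[0.68, -0.06] [array([ 238., -102.]), array([268., -24.]), array([333.,  66.]), array([355., -87.])]
[0.72, -0.08] [array([ 304., -134.]), array([309., -43.]), array([368.,  52.]), array([ 395., -106.])]
[0.7, -0.11] [array([319., -67.]), array([318.,  -3.]), array([374.,  83.]), array([402., -67.])]
```

Emit:
jog_arm([
  [[0,0,0,0.006,-0.013,0,-1],[0,0,0,0.012,-0.027,0,-1],[0,0,0,0.013,-0.028,0,-1],[0,0,0,0.013,-0.028,0,-1],[0,0,0,0.013,-0.028,0,-1]],
])

```text
t: 4.98
position: [0.5341, 0.0352, 0.2864]
tool_rot: [-0.003, -0.359, 0.933, 0.002]
wrist_force: [-0.8, 0.4, -4.1]
gripper_width: 0.0133
finger_force: 60.0
```

Emit:
jog_arm([
  [[0,0,0,0.013,-0.028,0,-1],[0,0,0,0.013,-0.028,0,-1],[0,0,0,0.013,-0.028,0,-1],[0,0,0,0.013,-0.028,0,-1],[0,0,0,0.013,-0.028,0,-1]],
])

```text
t: 5.4
position: [0.5993, -0.1048, 0.286]
tool_rot: [-0.003, -0.358, 0.934, 0.002]
wrist_force: [0.2, 0.7, -2.9]
gripper_width: 0.0134
finger_force: 60.0
```

Emit:
jog_arm([
  [[0,0,0,0.013,-0.028,0,-1],[0,0,0,0.012,-0.027,0,-1],[0,0,0,0.005,-0.011,0,-1],[0,0,0,0,0,0,-1],[0,0,0,0,0,0,-1]],
])

```text
t: 5.82
position: [0.6291, -0.1696, 0.2864]
tool_rot: [-0.002, -0.358, 0.934, 0.003]
wrist_force: [0.3, 0.4, -4.2]
gripper_width: 0.0133
finger_force: 60.0
```

```bash
python3 - <<'E'
from h import *
d=shot('wrist','w2.png');s=state();print(s['t'],s['position'],s['tool_rot'],s['wrist_force'].round(1),s['moment'].round(2))
print([np.round(proj(d,q),0) for q in ([.566,-.23,.215],[.566,-.23,.09],[.579,-.127,.04],[.45,-.213,.044])])
E
```

```text
5.8667 [ 0.62926699 -0.16883215  0.28741254] [-0.00168908 -0.35848221  0.93353262  0.00212176] [-0.4 -0.8 -2.8] [-0.02  0.16  0.01]
[array([312.,  87.]), array([313.,  95.]), array([367., 161.]), array([392.,  28.])]
```

View pics/w2.png

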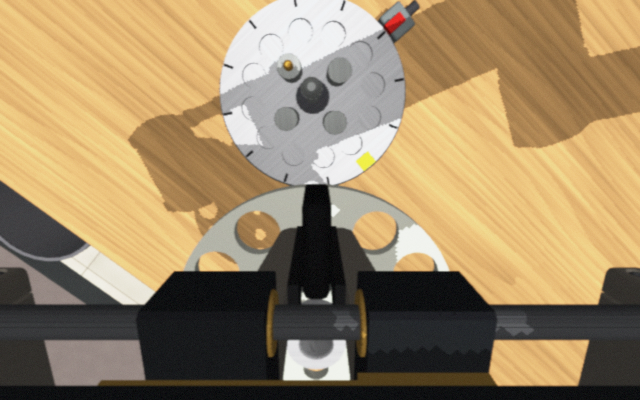

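The wrist view shows the rod tip at about (311,87) and the brass dowel at (288,65). The standoffs are at (288,66), (340,70), (286,118) and (335,121), the yellow mark at (366,161) and the red pointer at (396,20). The plate hasn't slipped in the grip. Next come exact centre and angles.

```bash
python3 - <<'E'
from h import *
d=shot('wrist')
st=np.mean([ray(d,u,v,.09) for u,v in ((288,67),(340,70),(286,118),(335,121))],0)
print('standoffs centre',st, 'rod tip',ray(d,311,87,.215))
y=blobs(mask(d,(24,120,150),(34,255,255))[:200],40);print(y)
m=ray(d,*y[0][0],.04);dw=ray(d,288,65,.104)
r=[b for b in blobs(mask(d,(0,150,120),(8,255,255))[:60],20)];print(r)
p=ray(d,*r[0][0],.044)
g=cv2.GaussianBlur(d['image'],(3,3),0)
k=mask(d,(0,0,140),(180,45,255))
for n,q in (('mark',m),('dowel',dw),('ptr',p)):
    v=q-st;print(n,q.round(4),np.hypot(*v[:2]).round(4),np.degrees(np.arctan2(v[1],v[0])).round(1))
E
```

```text
standoffs centre [ 0.56673947 -0.23022457  0.09      ] rod tip [ 0.56709486 -0.22991129  0.215     ]
[([365.3, 160.5], 187, [357, 152, 18, 19])]
[([394.6, 21.7], 200, [385, 12, 20, 20])]
mark [ 0.5802 -0.1279  0.04  ] 0.1032 82.5
dowel [ 0.5623 -0.2668  0.104 ] 0.0368 -97.0
ptr [ 0.4433 -0.2147  0.044 ] 0.1244 172.9
```

Axis at (0.567,-0.230), mark at 82.8°, pointer at 172.8°. I'll turn the plate by -139° and bring the bore over the rod while keeping it high.

Emit:
jog_arm([
  [[0,0,-0.06,-0.0026,0,0,-1],[0,0,-0.115,-0.0026,0,0,-1],[0,0,-0.115,-0.0026,0,0,-1],[0,0,-0.115,-0.0026,0,0,-1],[0,0,-0.115,-0.0026,0,0,-1]],
])

```text
t: 6.33
position: [0.6168, -0.1681, 0.2901]
tool_rot: [-0.0, -0.104, 0.995, 0.0]
wrist_force: [-0.1, 0.4, -3.6]
gripper_width: 0.0131
finger_force: 59.9
```

Emit:
jog_arm([
  [[0,0,-0.115,-0.0026,0,0,-1],[0,0,-0.115,-0.0026,0,0,-1],[0,0,-0.115,-0.0026,0,0,-1],[0,0,-0.115,-0.0026,0,0,-1],[0,0,-0.115,-0.0026,0,0,-1]],
])

```text
t: 6.75
position: [0.6037, -0.168, 0.2901]
tool_rot: [-0.001, 0.182, 0.983, 0.0]
wrist_force: [0.5, 0.7, -4.0]
gripper_width: 0.0134
finger_force: 59.9
```

Emit:
jog_arm([
  [[0,0,-0.115,-0.0026,0,0,-1],[0,0,-0.115,-0.0026,0,0,-1],[0,0,-0.115,-0.0026,0,0,-1],[0,0,-0.115,-0.0026,0,0,-1],[0,0,-0.115,-0.0026,0,0,-1]],
])

```text
t: 7.17
position: [0.5908, -0.168, 0.29]
tool_rot: [-0.001, 0.453, 0.891, 0.0]
wrist_force: [0.8, -0.6, -3.7]
gripper_width: 0.0133
finger_force: 59.9
```

Emit:
jog_arm([
  [[0,0,-0.115,-0.0026,0,0,-1],[0,0,-0.115,-0.0026,0,0,-1],[0,0,-0.115,-0.0026,0,0,-1],[0,0,-0.115,-0.0026,0,0,-1],[0,0,-0.115,-0.0026,0,0,-1]],
])

```text
t: 7.58
position: [0.5779, -0.168, 0.2901]
tool_rot: [-0.001, 0.687, 0.726, 0.0]
wrist_force: [0.6, -0.8, -2.9]
gripper_width: 0.0133
finger_force: 59.9
```

Emit:
jog_arm([
  [[0,0,-0.115,-0.0026,0,0,-1],[0,0,-0.064,0,0,0,-1],[0,0,0,0,0,0,-1],[0,0,0,0,0,0,-1],[0,0,0,0,0,0,-1]],
])

```text
t: 8.0
position: [0.5757, -0.1689, 0.2904]
tool_rot: [-0.0, 0.747, 0.664, 0.0]
wrist_force: [-0.5, 0.5, -3.9]
gripper_width: 0.0131
finger_force: 60.0
```

```bash
python3 - <<'E'
from h import *
d=shot('top');s=state();w=shot('wrist','w3.png');c=shot('scene')
R=s['tool_rot'];a=2*np.arctan2(R[2],R[1]);off=-.063*np.array([np.cos(a),np.sin(a)])
print(s['t'],s['position'],R.round(4),'x ang',np.degrees(a)%360,'bore',s['position'][:2]+off,s['wrist_force'].round(1),s['moment'].round(2),s['joint_pos'].round(2))
u,v=map(int,proj(d,[.567,-.23,.26]));U,V=map(int,proj(c,[.567,-.23,.25]))
f=lambda i,u,v,h,k:cv2.resize(i[v-h:v+h,u-h:u+h],(k,k),interpolation=cv2.INTER_CUBIC)
cv2.imwrite('pics/both3.png',np.hstack([f(d['image'],u,v,40,400),f(c['image'],U,V,60,400)]));print(u,v,U,V)
E
```

```text
8.05 [ 0.57571152 -0.16916118  0.29047497] [-2.000e-04  7.475e-01  6.642e-01  1.000e-04] x ang 83.24477415463753 bore [ 0.56830096 -0.23172382] [ 1.1  0.4 -3.3] [ 0.16  0.04 -0.03] [-0.49  0.18  1.42  0.    1.54 -0.37]
392 208 242 143
```

View pics/both3.png

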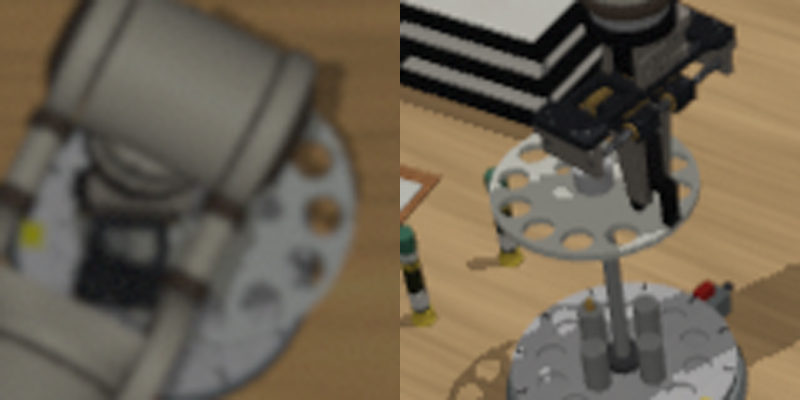

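The bore is over the rod in both views, with about 1.5 mm left to correct. I'll lower it onto the taper and watch the forces.

Emit:
jog_arm([
  [[0,0,0,-0.0013,0.0017,-0.009,-1],[0,0,0,0,0,-0.012,-1],[0,0,0,0,0,-0.012,-1],[0,0,0,0,0,-0.008,-1],[0,0,0,0,0,-0.006,-1]],
])

```text
t: 8.57
position: [0.5735, -0.1676, 0.241]
tool_rot: [-0.002, 0.748, 0.663, -0.001]
wrist_force: [0.6, -0.5, -3.5]
gripper_width: 0.0132
finger_force: 60.0
```

Emit:
jog_arm([
  [[0,0,0,0,0,-0.004,-1],[0,0,0,0,0,-0.004,-1],[0,0,0,0,0,-0.004,-1],[0,0,0,0,0,0,-1],[0,0,0,0,0,0,-1]],
])

```text
t: 8.98
position: [0.5747, -0.1666, 0.2316]
tool_rot: [-0.001, 0.748, 0.664, 0.001]
wrist_force: [0.0, 5.4, -2.7]
gripper_width: 0.0132
finger_force: 59.9
```

```bash
python3 - <<'E'
from h import *
s=state();print(s['t'],s['position'],s['tool_rot'].round(4),s['wrist_force'].round(1),s['moment'].round(2))
E
```

```text
8.9833 [ 0.57465386 -0.16661326  0.23159566] [-0.0009  0.748   0.6637  0.001 ] [ 0.   5.4 -2.7] [ 1.12  0.03 -0.08]
```

The bore is on the rod. It shows a 5 N side force towards +y, so I'll shift that way.

Emit:
jog_arm([
  [[0,0,0,0,0.0015,0,-1],[0,0,0,0,0.0005,0,-1],[0,0,0,0,0,0,-1],[0,0,0,0,0,0,-1]],
])

```text
t: 9.32
position: [0.5745, -0.1662, 0.2316]
tool_rot: [0.0, 0.748, 0.663, 0.0]
wrist_force: [-0.1, 2.2, -5.7]
gripper_width: 0.0131
finger_force: 60.0
```

Emit:
jog_arm([
  [[0,0,0,0,0,-0.004,-1],[0,0,0,0,0,-0.004,-1],[0,0,0,0,0,-0.004,-1],[0,0,0,0,0,0,-1],[0,0,0,0,0,0,-1]],
])

```text
t: 9.73
position: [0.5742, -0.166, 0.2187]
tool_rot: [-0.001, 0.748, 0.663, -0.0]
wrist_force: [0.2, 2.2, -4.5]
gripper_width: 0.0132
finger_force: 60.0
```

```bash
python3 - <<'E'
from h import *
s=state();print(s['t'],s['position'],s['tool_rot'].round(4),s['wrist_force'].round(1),s['moment'].round(2))
E
```

```text
9.7333 [ 0.57418287 -0.16601299  0.21874471] [-5.000e-04  7.482e-01  6.634e-01 -2.000e-04] [ 0.2  2.2 -4.5] [ 0.67 -0.01  0.06]
```

Emit:
jog_arm([
  [[0,0,0,0,0.001,-0.004,-1],[0,0,0,0,0,-0.007,-1],[0,0,0,0,0,-0.007,-1],[0,0,0,0,0,-0.007,-1],[0,0,0,0,0,-0.005,-1]],
])

```text
t: 10.15
position: [0.5739, -0.1652, 0.1881]
tool_rot: [-0.001, 0.748, 0.663, -0.0]
wrist_force: [0.2, -0.5, -3.6]
gripper_width: 0.0134
finger_force: 60.0
```

Emit:
jog_arm([
  [[0,0,0,0,0,-0.007,-1],[0,0,0,0,0,-0.007,-1],[0,0,0,0,0,-0.007,-1],[0,0,0,0,0,-0.007,-1],[0,0,0,0,0,-0.005,-1]],
])

```text
t: 10.57
position: [0.5741, -0.1649, 0.1554]
tool_rot: [-0.0, 0.748, 0.663, -0.0]
wrist_force: [0.4, 0.4, -4.2]
gripper_width: 0.0134
finger_force: 60.0
```

```bash
python3 - <<'E'
from h import *
s=state();print(s['t'],s['position'],s['tool_rot'].round(4),s['wrist_force'].round(1),s['moment'].round(2))
d=shot('scene');U,V=map(int,proj(d,[.567,-.23,.12]))
cv2.imwrite('pics/s4.png',cv2.resize(d['image'][V-50:V+50,U-60:U+60],(720,600),interpolation=cv2.INTER_CUBIC))
E
```

```text
10.5667 [ 0.57412133 -0.16494317  0.15540895] [-5.000e-04  7.482e-01  6.634e-01 -2.000e-04] [ 0.4  0.4 -4.2] [0.16 0.08 0.02]
```

View pics/s4.png

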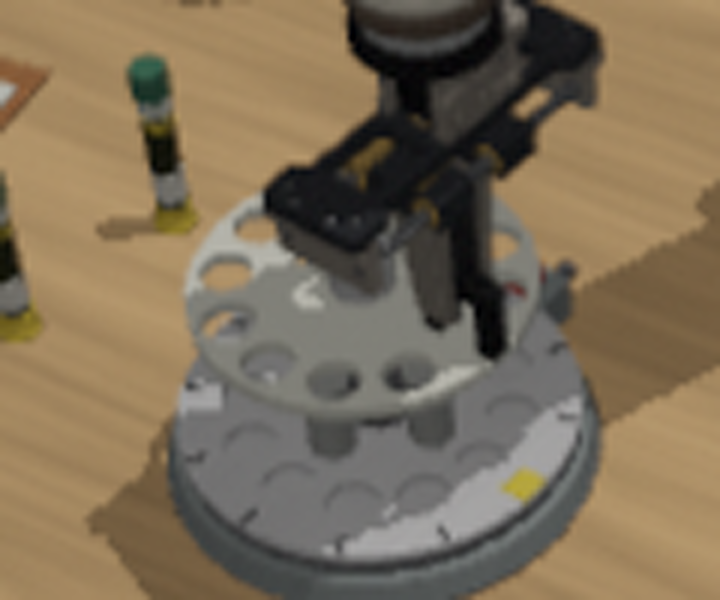

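The plate is level on the rod, about 33 mm above the standoffs, and the side forces are near zero. I'll lower it past the dowel.

Emit:
jog_arm([
  [[0,0,0,0,0,-0.006,-1],[0,0,0,0,0,-0.006,-1],[0,0,0,0,0,-0.005,-1],[0,0,0,0,0,-0.004,-1],[0,0,0,0,0,-0.003,-1]],
])

```text
t: 11.03
position: [0.5743, -0.165, 0.1319]
tool_rot: [-0.0, 0.748, 0.663, -0.0]
wrist_force: [0.5, 0.1, -3.9]
gripper_width: 0.0133
finger_force: 60.0
```

Emit:
jog_arm([
  [[0,0,0,0,0,-0.003,-1],[0,0,0,0,0,-0.003,-1],[0,0,0,0,0,0,-1],[0,0,0,0,0,0,-1]],
])

```text
t: 11.37
position: [0.5744, -0.1651, 0.1265]
tool_rot: [-0.0, 0.748, 0.663, -0.0]
wrist_force: [0.4, 0.2, -3.6]
gripper_width: 0.0132
finger_force: 60.0
```

```bash
python3 - <<'E'
from h import *
s=state();print(s['t'],s['position'],s['tool_rot'].round(4),s['wrist_force'].round(1),s['moment'].round(2))
E
```

```text
11.3667 [ 0.57441114 -0.1650612   0.12649084] [-1.000e-04  7.482e-01  6.634e-01 -0.000e+00] [ 0.4  0.2 -3.6] [0.21 0.05 0.03]
```

The dowel is in its hole, since the underside at 96 mm is below the tip at 104 mm and there's no force. I'll ease it down to seating.

Emit:
jog_arm([
  [[0,0,0,0,0,-0.002,-1],[0,0,0,0,0,-0.002,-1],[0,0,0,0,0,-0.001,-1],[0,0,0,0,0,0,-1],[0,0,0,0,0,0,-1]],
])

```text
t: 11.78
position: [0.5744, -0.1651, 0.1215]
tool_rot: [-0.0, 0.748, 0.663, -0.0]
wrist_force: [0.1, 1.1, -3.5]
gripper_width: 0.0133
finger_force: 60.0
```

Emit:
jog_arm([
  [[0,0,0,0,0,-0.001,-1],[0,0,0,0,0,0,-1],[0,0,0,0,0,0,-1]],
])

```text
t: 12.03
position: [0.5747, -0.1652, 0.1208]
tool_rot: [0.0, 0.748, 0.663, 0.0]
wrist_force: [-0.8, -0.4, -3.1]
gripper_width: 0.0138
finger_force: 60.0
```

```bash
python3 - <<'E'
from h import *
s=state();print(s['t'],s['position'],s['tool_rot'].round(4),s['wrist_force'].round(1),s['moment'].round(2))
E
```

```text
12.0333 [ 0.57465654 -0.16521633  0.12084797] [3.000e-04 7.482e-01 6.634e-01 1.000e-04] [-0.8 -0.4 -3.1] [0.06 0.1  0.02]
```

Emit:
jog_arm([
  [[0,0,0,0,0,-0.001,-1],[0,0,0,0,0,0,-1],[0,0,0,0,0,0,-1]],
])

```text
t: 12.28
position: [0.5749, -0.1652, 0.1205]
tool_rot: [0.0, 0.748, 0.663, 0.0]
wrist_force: [-2.0, 1.9, 3.0]
gripper_width: 0.0136
finger_force: 59.9
```

```bash
python3 - <<'E'
from h import *
s=state();print(s['t'],s['position'],s['tool_rot'].round(4),s['wrist_force'].round(1),s['moment'].round(2))
c=np.array([.567,-.2303]);p=s['position'][:2]-c;a0=np.arctan2(p[1],p[0]);r=np.hypot(*p);print(r,np.degrees(a0))
prev=p.copy();st=np.radians(4.5)
for i in range(1,22):
    q=r*np.array([np.cos(a0+i*st),np.sin(a0+i*st)]);dl=np.round(q-prev,4);prev=prev+dl;print(i,dl.tolist())
E
```

```text
12.2833 [ 0.57485791 -0.16521415  0.12054532] [5.000e-04 7.482e-01 6.634e-01 2.000e-04] [-2.   1.9  3. ] [ 0.2   0.37 -0.1 ]
0.06555848435124645 83.11591119385204
1 [-0.0051, 0.0004]
2 [-0.0052, 0.0]
3 [-0.0051, -0.0004]
4 [-0.0051, -0.0008]
5 [-0.005, -0.0011]
6 [-0.0049, -0.0016]
7 [-0.0048, -0.002]
8 [-0.0046, -0.0023]
9 [-0.0044, -0.0027]
10 [-0.0041, -0.003]
11 [-0.0039, -0.0033]
12 [-0.0037, -0.0037]
13 [-0.0033, -0.0039]
14 [-0.0031, -0.0041]
15 [-0.0027, -0.0044]
16 [-0.0023, -0.0046]
17 [-0.002, -0.0048]
18 [-0.0016, -0.0048]
19 [-0.0012, -0.005]
20 [-0.0008, -0.0051]
21 [-0.0005, -0.0052]
```

The plate is now seated and the standoffs carry its weight. I'll turn the carousel anticlockwise along the arc, checking forces partway.

Emit:
jog_arm([
  [[0,0,0.0785,-0.0051,0.0004,0,-1],[0,0,0.0785,-0.0052,0,0,-1],[0,0,0.0785,-0.0051,-0.0004,0,-1],[0,0,0.0785,-0.0051,-0.0008,0,-1],[0,0,0.0785,-0.005,-0.0011,0,-1]],
])

```text
t: 12.7
position: [0.5483, -0.1667, 0.1205]
tool_rot: [-0.001, 0.603, 0.798, -0.0]
wrist_force: [-6.2, 2.2, 7.0]
gripper_width: 0.0136
finger_force: 59.9
```

Emit:
jog_arm([
  [[0,0,0.0785,-0.0049,-0.0016,0,-1],[0,0,0.0785,-0.0048,-0.002,0,-1],[0,0,0.0785,-0.0046,-0.0023,0,-1]],
])

```text
t: 12.95
position: [0.5334, -0.1729, 0.1205]
tool_rot: [-0.001, 0.505, 0.863, -0.001]
wrist_force: [-6.9, 2.1, 7.1]
gripper_width: 0.0136
finger_force: 59.9
```

Emit:
jog_arm([
  [[0,0,0.0785,-0.0044,-0.0027,0,-1],[0,0,0.0785,-0.0041,-0.003,0,-1],[0,0,0.0785,-0.0039,-0.0033,0,-1],[0,0,0.0785,-0.0037,-0.0037,0,-1]],
])

```text
t: 13.28
position: [0.5174, -0.1859, 0.1205]
tool_rot: [-0.001, 0.364, 0.931, -0.001]
wrist_force: [-7.1, 1.1, 7.0]
gripper_width: 0.0136
finger_force: 59.9
```

Emit:
jog_arm([
  [[0,0,0.0785,-0.0033,-0.0039,0,-1],[0,0,0.0785,-0.0031,-0.0041,0,-1],[0,0,0.0785,-0.0027,-0.0044,0,-1],[0,0,0.0785,-0.0023,-0.0046,0,-1]],
])

```text
t: 13.62
position: [0.5063, -0.2028, 0.1205]
tool_rot: [-0.001, 0.214, 0.977, -0.0]
wrist_force: [-5.7, 2.3, 6.2]
gripper_width: 0.0135
finger_force: 59.9
```

Emit:
jog_arm([
  [[0,0,0.0785,-0.002,-0.0048,0,-1],[0,0,0.0785,-0.0016,-0.0048,0,-1],[0,0,0.0785,-0.0012,-0.005,0,-1],[0,0,0.0785,-0.0008,-0.0051,0,-1],[0,0,0,0,0,0,-1]],
])

```text
t: 14.03
position: [0.5006, -0.2239, 0.1205]
tool_rot: [-0.001, 0.059, 0.998, -0.001]
wrist_force: [-6.5, 0.5, 5.4]
gripper_width: 0.0134
finger_force: 60.0
```

```bash
cat > look.py <<'E'
from h import *
s=state();p=s['position'][:2]-np.array([.567,-.2303])
print(s['t'],s['position'],'TCP ang',np.degrees(np.arctan2(p[1],p[0]))%360,np.hypot(*p),s['wrist_force'].round(1),s['moment'].round(2))
for n in ('top','scene','wrist'):
    d=shot(n);y=mask(d,(22,90,90),(36,255,255))
    for b in blobs(y,4):
        q=ray(d,*b[0],.04)[:2]-np.array([.567,-.2302])
        if .09<np.hypot(*q)<.115: print(n,b,np.hypot(*q).round(3),'mark ang',np.degrees(np.arctan2(q[1],q[0])).round(1)%360)
E
python3 look.py
```

```text
14.0333 [ 0.50058944 -0.22392479  0.12049958] TCP ang 174.5165798989435 0.06671586104279614 [-6.5  0.5  5.4] [0.17 0.98 0.17]
top ([380.0, 243.7], 18, [378, 242, 5, 4]) 0.104 mark ang 167.9
scene ([269.0, 173.0], 14, [267, 171, 5, 4]) 0.107 mark ang 173.4
wrist ([321.2, 156.1], 598, [308, 145, 27, 23]) 0.104 mark ang 172.0
```

The mark is at 172° against the pointer's 172.8°, so it's in the detent. I'll take off the leftover side load, open the fingers and withdraw straight up.

Emit:
jog_arm([
  [[0,0,0,-0.0012,0,0.0005,-1],[0,0,0,0,0,0,-1],[0,0,0,0,0,0,-1]],
])

```text
t: 14.43
position: [0.5004, -0.2229, 0.1205]
tool_rot: [0.0, 0.06, 0.998, -0.001]
wrist_force: [-1.8, -1.2, 1.5]
gripper_width: 0.0138
finger_force: 59.9
```

Emit:
jog_arm([
  [[0,0,0,0,0,0,0],[0,0,0,0,0,0,0],[0,0,0,0,0,0,0],[0,0,0,0,0,0,0],[0,0,0,0,0,0,0]],
])

```text
t: 14.85
position: [0.5004, -0.2222, 0.12]
tool_rot: [0.0, 0.06, 0.998, 0.0]
wrist_force: [0.4, -0.1, 0.2]
gripper_width: 0.0447
finger_force: 0.0
```

Emit:
jog_arm([
  [[0,0,0,0,0,0.004,0],[0,0,0,0,0,0.01,0],[0,0,0,0,0,0.015,0],[0,0,0,0,0,0.02,0],[0,0,0,0,0,0.03,0]],
])

```text
t: 15.27
position: [0.4992, -0.2214, 0.1986]
tool_rot: [-0.002, 0.06, 0.998, 0.001]
wrist_force: [-0.7, -0.1, 0.4]
gripper_width: 0.0454
finger_force: 0.0
```

Emit:
jog_arm([
  [[0,0,0,0,0,0.03,0],[0,0,0,0,0,0.03,0],[0,0,0,-0.015,0,0.01,0],[0,0,0,-0.02,0,0,0],[0,0,0,-0.015,0,0,0]],
])

```text
t: 15.68
position: [0.4502, -0.2227, 0.2716]
tool_rot: [0.001, 0.06, 0.998, -0.001]
wrist_force: [-0.6, -0.1, -0.3]
gripper_width: 0.0457
finger_force: 0.0
```

Emit:
jog_arm([
  [[0,0,0,0,0,0,0],[0,0,0,0,0,0,0],[0,0,0,0,0,0,0]],
])

```text
t: 15.93
position: [0.4509, -0.2224, 0.2696]
tool_rot: [0.0, 0.06, 0.998, -0.0]
wrist_force: [-0.2, 0.6, 0.2]
gripper_width: 0.0461
finger_force: 0.0
```

```bash
python3 look.py; python3 - <<'E'
from h import *
a=shot('wrist')['image'];d=shot('scene');b=d['image'];U,V=map(int,proj(d,[.567,-.23,.1]))
cv2.imwrite('pics/end.png',np.hstack([a[:300,120:520],cv2.resize(b[V-45:V+45,U-60:U+60],(400,300),interpolation=cv2.INTER_CUBIC)]))
E
```

```text
15.9333 [ 0.45090083 -0.22237883  0.26956533] TCP ang 176.09689379010203 0.116369081181959 [-0.2  0.6  0.2] [0.03 0.06 0.04]
scene ([268.4, 172.6], 17, [266, 171, 6, 4]) 0.107 mark ang 175.0
wrist ([321.5, 179.5], 224, [314, 173, 16, 14]) 0.104 mark ang 173.0
```

View pics/end.png

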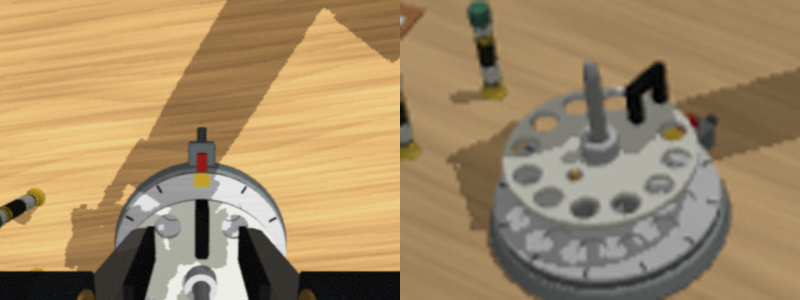

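The wrist view shows the yellow mark directly at the red pointer (202,180 in the crop, 173.0° against 172.9°). The scene view shows the plate flat on the standoffs, with the brass dowel in its hole at about (575,174). The gripper is clear, so I'm handing in.

```bash
python3 -c "
from station import *
print(sign_off())"
```

```text
the job is handed in; nothing more can be done
None
```

The job is handed in at about 16 s: the guide plate is seated flat with the dowel in its hole, the yellow mark is at the red pointer (173.0° against 172.9°), and the arm is clear and was never near the tubes; no verdict came back.

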